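# Make up the leg kit in the workshop caddy

## Robot

A 6-joint arm with a two-finger parallel gripper is mounted at the origin on the work surface. World frame = base frame: x ahead of the robot, y to its left, z up, the work surface at z = 0. Lengths are in m, angles in rad, forces in N, time in s.
With the tool pointing down it reaches from about 0.25 to 0.775 m from the base axis. Payload 4 kg.
Tool frame: the origin (TCP) lies at the centre of the arm's flange, where the gripper is bolted on; the fingertips stand 199 mm ahead of it and the grasp point (between the pads) lies 180 mm ahead of it (robot.tcp_to_tips is the z of the fingertips in the tool frame, in m); z points along the fingers, y is the line along which they close (so a half turn about z gives the same grasp; the last joint's range is limited). The gripper opens to 94 mm and grips with 3 to 60 N. Pads are 16 mm wide; open, the fingers measure 119 mm over their backs; the gripper's body (75 mm by 177 mm) begins 78 mm behind the grasp point.
Start: joints at [1.187, 0.087, 1.371, -0, 1.684, -0.103], TCP at [0.152, 0.528, 0.405] pointing down, gripper open.
Joint ranges: [-3.1, 3.1], [-0.76, 2.03], [0.27, 2.55], [-1.08, 4.22], [0.17, 2.65], [-2.57, 2.57]. Speed limits (rad/s): [2.79, 2.79, 3.14, 3.14, 3.14, 3.14].

## Interface

Orientations are given as [roll, pitch, yaw] about the fixed x, y, z axes, in that order (R = Rz(yaw) Ry(pitch) Rx(roll)).
In Python, from bench import robot gives the robot as it stands.
- The arm moves only by the tool play_rows, never from a script. Its arguments are lists of equal length, an entry for each row: "translation": the shift along the tool's x, y, z scaled (see below), a list of three; "twist": the turn, a rotation vector about the tool's x, y, z scaled (see below), a list of three; "gripper": the opening, from -1 (shut) to 1 (fully open). A call has 1 to 8 rows; each row shifts and turns the commanded pose from where the row before left it, along the tool's axes as they then stand; what a row does not reach is not made up. The controller multiplies each number of a shift by 0.04 m and each number of a turn by 0.1 rad. A row lasts 1/10 s, in which the tool goes at most 50 mm and 8.59 degrees, less where a joint would pass 70% of its speed; a pose out of reach is approached as far as the arm can. A call with a number of a shift or a turn outside -1 to 1 is refused whole. A call with a gripper value outside its range is refused whole. The fingers move at their own pace and stop on an object; the grip force is fixed at half the most. Time passes only in rows, so rows that do not move let the fingers close. It gives the time, the measured TCP pose, the force, the opening and the grip force at its end, in the units of the state.
- robot.get_obs(): the state, without advancing time (a new reading comes with each control period).
- robot.snapshot(name): name is "scene" or "top"; returns the picture (480x640x3 uint8, red, green, blue); there is no depth.
- robot.camera_model(name): a dict with "camera_matrix" (3x3 intrinsics, pixels), "rvec" (rotation vector, rad) and "tvec" (3), from world to camera coordinates, as OpenCV has them. Camera axes: x right, y down, z forward; pixel columns grow to the right and rows downward; lengths in m; the calibration is good to about 2 mm. A picture is of the moment at which its call begins. camera_model takes no time and is no camera call.
- robot.close_job(): hands the job in; it is judged then, once.
Trained networks look in the newest picture that a camera, given by its name, has taken for a name from the list of things; names that differ only in an ending like _2 or _b are one class to them, and where a whole thing is asked for, a point or a joint stands for the part that bears it (a point fixed in the world has none). Each returns a list of dicts, best first, with "score" (0 to 1); they miss things now and then, are a little off and sometimes report something else, mostly with a low value. They report only what shows in the picture. A call takes as long as a camera call. They do not tell look-alikes from the thing itself.
- robot.recognise(name, camera): "centre" ([x, y, z] in m, in world coordinates, good to about 4 mm: the middle of the surface that is visible of it).
- robot.spot_point(name, camera): "centre" ([x, y, z] in m, in world coordinates, good to about 4 mm: a listed point, or the origin of a listed thing).
The state is a dict: "time": time; "joint_positions": joint angles; "qvel": joint speeds; "joint_torque": joint torques, N m; "tool_pos": TCP position; "ee_rot": TCP orientation; "wrist_force": force on the tool from outside, world axes, zero at the start; "wrist_torque": the same for the moment, N m; "width": finger opening in m; "finger_force": force on a finger pad.
Only numpy, scipy, OpenCV 4.12 (cv2) and the standard library are available. Lean on these libraries where they do the work, as an engineer would, in place of code of your own. Each camera call takes 0.05 s, during which the arm holds its last target. There are 200 camera calls.

## Task

Make up the kit for the next furniture leg in the caddy: stand the bright aluminium leg in the blue bin, the levelling foot with the black base and steel stud in the yellow bin, and the green spray can, out of the carton, in the red bin. Set each one down gently, upright and flat on the bottom of its bin. Leave the rust-brown raw leg, the white-based foot and the orange can standing where they are.

Things in the scene. Friction and masses are not known exactly. Their poses are not given: they have to be found in the camera images.
- blue_bin: Blue open plastic bin, one of three equal ones standing side by side (96 mm apart along y, any order) in a low steel caddy: outside 130 (its x) x 95 (its y) x 40 mm high, walls and floor 3 mm. It does not move. Origin: centre of its underside (3 mm above the table), z up. Caddy rim 12 mm high, its end hoops 25 mm long, 20 mm high.
- yellow_bin: Yellow open plastic bin, one of three equal ones standing side by side (96 mm apart along y, any order) in a low steel caddy: outside 130 (its x) x 95 (its y) x 40 mm high, walls and floor 3 mm. It does not move. Origin: centre of its underside (3 mm above the table), z up. Caddy rim 12 mm high, its end hoops 25 mm long, 20 mm high.
- red_bin: Red open plastic bin, one of three equal ones standing side by side (96 mm apart along y, any order) in a low steel caddy: outside 130 (its x) x 95 (its y) x 40 mm high, walls and floor 3 mm. It does not move. Origin: centre of its underside (3 mm above the table), z up. Caddy rim 12 mm high, its end hoops 25 mm long, 20 mm high.
- carton: Open cardboard carton, outside 206 (x) x 108 (y) x 100 mm high, walls and floor 4 mm, a full-height divider at mid x: two cells 97 x 100 mm with centres at x = -50 and +50 mm, a spray can in each. Fixed. Origin: centre of its underside, z up. It stands left or right of the work; on the other side stands a fixed green drill vise, 65 mm high, about 210 x 90 mm.
- bright_leg: WANTED: polished bright aluminium. L-shaped furniture leg, 300 g: flat foot 90 (x) x 34 (y) mm, up to 20 mm high (the bend up to 40 mm), and at the heel an upright round post, top at 112 mm height, axis at x = +29, y = 0, 22 mm diameter from 55 mm height up (the grip). Origin: centre of the foot's underside; x points from toe to heel, z up.
- raw_leg: Look-alike, not wanted: rust-brown casting, stub on the toe. L-shaped furniture leg, 300 g: flat foot 90 (x) x 34 (y) mm, up to 20 mm high (the bend up to 40 mm), and at the heel an upright round post, top at 112 mm height, axis at x = +29, y = 0, 22 mm diameter from 55 mm height up (the grip). Origin: centre of the foot's underside; x points from toe to heel, z up.
- black_foot: WANTED: black rubber base, bright steel stud. Levelling foot, standing on its base, 180 g: base disc 48 mm diameter, 14 mm high, nut 26 mm diameter up to 25 mm, above it a stud of 16 mm diameter up to 86 mm (the grip). Origin: centre of its underside, z up.
- white_foot: Look-alike, not wanted: white base, brass stud. Levelling foot, standing on its base, 180 g: base disc 48 mm diameter, 14 mm high, nut 26 mm diameter up to 25 mm, above it a stud of 16 mm diameter up to 86 mm (the grip). Origin: centre of its underside, z up.
- green_can: WANTED: green spray can with green cap: upright, 44 mm diameter, 150 mm high, 160 g; body up to 112 mm, above it a cap of 39 mm diameter, the grip. Origin: centre of its underside, z up. It stands about mid-cell in one of the carton's cells, on the 4 mm floor.
- orange_can: Look-alike, not wanted: orange spray can with orange cap: upright, 44 mm diameter, 150 mm high, 160 g; body up to 112 mm, above it a cap of 39 mm diameter, the grip. Origin: centre of its underside, z up. It stands in the other cell.
There are look-alikes about, which are no part of the job. What is shaped like the black_foot but pink or purple is not meant.

How it is judged:
By the outcome, as a careful person would: the job done as asked, in the order asked, and still so for the second after the job is handed in, with the robot touching nothing.
It also fails if it takes over 80 s, if anything falls off the work surface, if the arm or the gripper's body presses on something with over 40 N, if the wrist force passes 120 N, or if a joint passes its speed limit or range.

## Working session

There is one attempt and no reset: what is moved stays moved. The work goes in short steps, Python scripts to look and compute and a tool call to move; the robot and the scene stay as the last step left them, time stands still between calls to the robot, and variables do not carry over. Pictures are saved under pics/ and viewed, at most 14 in all, crops included, and the job is handed in when it is done.

Besides the shell and the picture viewer there is one more tool, called after "Emit:" as name(argument=value, ...) on one line, values as JSON. play_rows: Moves the arm, as the interface text tells. Its arguments: {"type":"object","properties":{"translation":{"type":"array","items":{"type":"array","items":{"type":"number","minimum":-1,"maximum":1}}},"twist":{"type":"array","items":{"type":"array","items":{"type":"number","minimum":-1,"maximum":1}}},"gripper":{"type":"array","items":{"type":"number"}}},"required":["translation","twist","gripper"]}

```bash
mkdir -p pics; cat > h.py <<'E'
import numpy as np,cv2
from bench import robot
def snap(n,f):
    im=robot.snapshot(n); cv2.imwrite('pics/'+f,im[:,:,::-1]); return im
def ray(n,u,v,z):
    m=robot.camera_model(n);K=np.array(m['camera_matrix']);R=cv2.Rodrigues(np.array(m['rvec'],float))[0];t=np.array(m['tvec'],float).ravel()
    c=-R.T@t;d=R.T@np.linalg.inv(K)@[u,v,1.];return c+d*(z-c[2])/d[2]
def proj(n,P):
    m=robot.camera_model(n);return cv2.projectPoints(np.array(P,float).reshape(-1,3),np.array(m['rvec'],float),np.array(m['tvec'],float),np.array(m['camera_matrix']),None)[0].reshape(-1,2)
E
python3 - <<'E'
from h import *
np.set_printoptions(precision=4,suppress=True)
snap('scene','s0.png');snap('top','t0.png')
for c in('top','scene'):
  for n in 'blue_bin yellow_bin red_bin carton bright_leg black_foot green_can'.split():
    print(c,n,[(np.round(d['centre'],3).tolist(),round(d['score'],2),np.round(proj(c,d['centre'])[0]).tolist()) for d in robot.spot_point(n,c)])
o=robot.get_obs();print({k:np.round(v,4) for k,v in o.items()})
E
```

```text
top blue_bin [([0.622, 0.037, 0.003], 0.71, [295.0, 166.0])]
top yellow_bin [([0.624, 0.133, 0.004], 0.55, [245.0, 164.0]), ([0.424, 0.369, 0.005], 0.51, [112.0, 267.0])]
top red_bin [([0.617, -0.06, 0.002], 0.81, [346.0, 170.0])]
top carton [([0.469, 0.357, 0.001], 0.65, [121.0, 243.0])]
top bright_leg [([0.424, 0.051, -0.001], 0.91, [285.0, 272.0]), ([0.436, -0.184, -0.002], 0.41, [412.0, 268.0])]
top black_foot [([0.491, 0.22, -0.0], 0.96, [195.0, 233.0]), ([0.322, 0.215, 0.001], 0.93, [192.0, 325.0]), ([0.419, 0.17, 0.002], 0.9, [220.0, 272.0]), ([0.34, 0.107, -0.001], 0.61, [252.0, 317.0])]
top green_can [([0.423, 0.365, 0.009], 0.92, [113.0, 267.0])]
scene blue_bin [([0.622, 0.037, 0.002], 0.9, [296.0, 292.0]), ([0.621, 0.134, 0.004], 0.61, [330.0, 317.0])]
scene yellow_bin [([0.622, 0.135, 0.002], 0.89, [330.0, 318.0]), ([0.622, 0.037, 0.004], 0.75, [296.0, 292.0])]
scene red_bin [([0.626, -0.06, 0.004], 0.66, [263.0, 269.0])]
scene carton [([0.469, 0.355, -0.001], 0.79, [453.0, 327.0])]
scene bright_leg [([0.429, 0.055, -0.001], 0.9, [354.0, 241.0])]
scene black_foot [([0.34, 0.111, 0.002], 0.9, [394.0, 228.0]), ([0.324, 0.219, -0.002], 0.7, [435.0, 249.0]), ([0.52, 0.353, 0.004], 0.7, [440.0, 343.0]), ([0.491, 0.218, 0.004], 0.66, [395.0, 297.0]), ([0.422, 0.17, -0.002], 0.62, [395.0, 265.0])]
scene green_can [([0.428, 0.366, 0.001], 0.79, [467.0, 316.0])]
{'time': np.float64(0.8), 'joint_positions': array([ 1.1869,  0.0872,  1.3707, -0.    ,  1.6836, -0.1031]), 'qvel': array([ 0.0004,  0.0003, -0.0012,  0.0007,  0.0008,  0.0015]), 'joint_torque': array([  0.0001, -33.9974, -30.2581,   0.0718,   0.0232,  -0.    ]), 'tool_pos': array([0.1524, 0.5285, 0.4047]), 'ee_rot': array([3.1415, 0.    , 2.8608]), 'wrist_force': array([ 0.5952, -0.1388, -0.5722]), 'wrist_torque': array([-0.1112,  0.0768,  0.0124]), 'finger_force': np.float64(0.0), 'width': np.float64(0.094)}
```

View pics/s0.png

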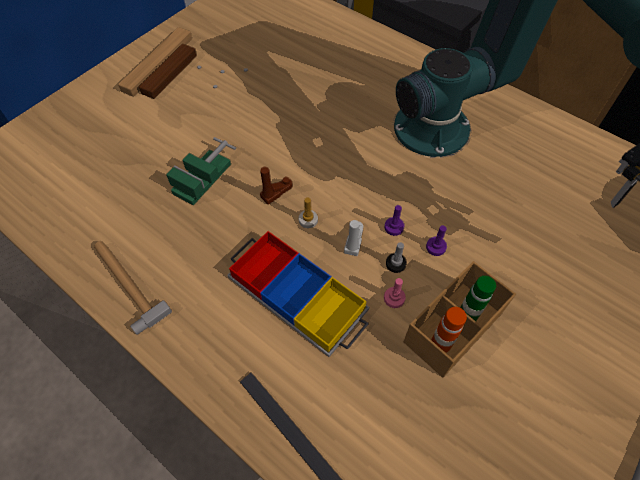

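View pics/t0.png

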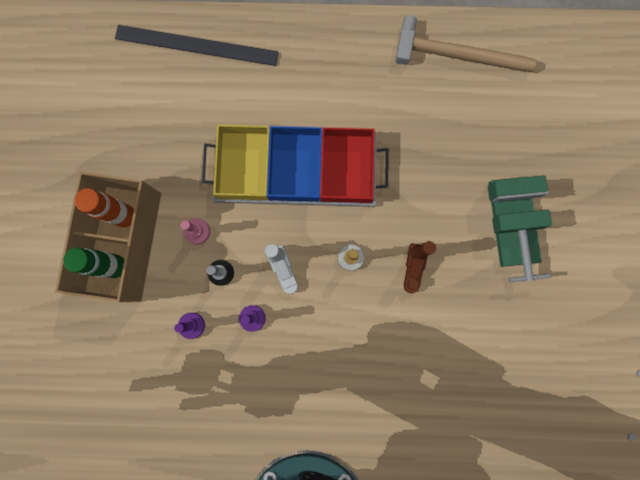

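The top view shows the black foot at (220,272), the bright leg at (283,268) and the green can's cap at (76,261). The bins run yellow, blue, red from left to right, around row 165. I'll zoom in for the grip centres next.

```bash
python3 - <<'E'
import cv2
a=cv2.imread('pics/t0.png');b=cv2.imread('pics/s0.png')
cv2.imwrite('pics/tc.png',cv2.resize(a[220:320,50:310],None,fx=3,fy=3,interpolation=cv2.INTER_CUBIC))
cv2.imwrite('pics/sc.png',cv2.resize(b[205:355,320:520],None,fx=4,fy=4,interpolation=cv2.INTER_CUBIC))
E
```

```text
(no output)
```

View pics/tc.png

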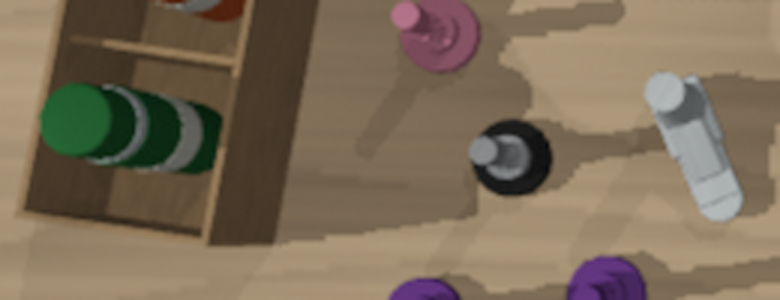

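View pics/sc.png

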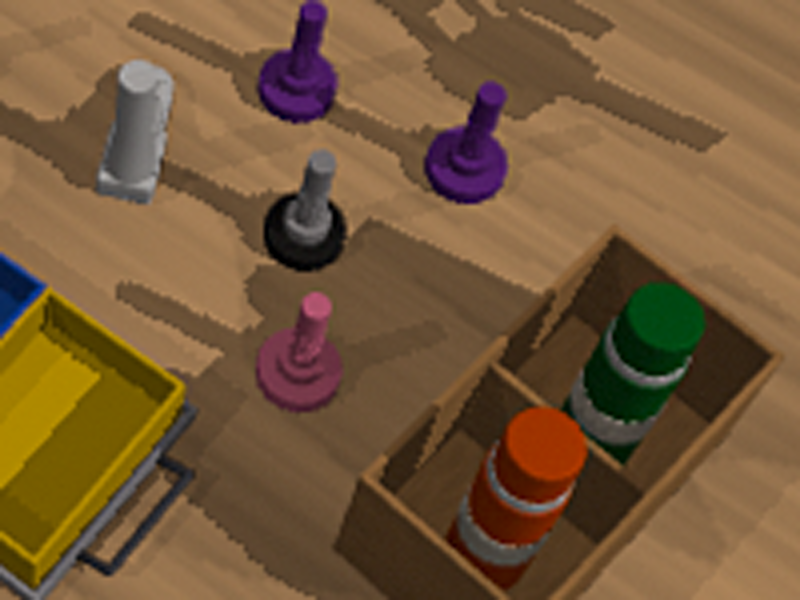

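The crops give the grip tops. In the top crop they are the can at (77,120), the stud at (484,149) and the post at (665,93). In the scene crop they are (665,317), (320,158) and (147,76).

```bash
python3 - <<'E'
from h import *
np.set_printoptions(precision=4,suppress=True)
T=lambda x,y,z:ray('top',50+x/3-.3,220+y/3-.3,z)
S=lambda x,y,z:ray('scene',320+x/4-.4,205+y/4-.4,z)
print('can',T(77,120,.154),S(665,317,.154))
print('stud',T(484,149,.086),S(320,158,.086),'base',T(511,157,.007))
print('post',T(665,93,.112),S(147,76,.112),'toe',T(720,208,.015))
print('carton',T(18,214,.1),S(615,228,.1),S(780,355,.1),S(368,475,.1))
for p in[(217,126),(375,129),(374,203),(214,200)]:print('bin',ray('top',*p,.043))
E
```

```text
can [0.4247 0.3619 0.154 ] [0.427  0.3657 0.154 ]
stud [0.4192 0.1668 0.086 ] [0.4179 0.1675 0.086 ] base [0.4193 0.1682 0.007 ]
post [0.4508 0.0641 0.112 ] [0.4492 0.0703 0.112 ] toe [0.3915 0.0388 0.015 ]
carton [0.376  0.4175 0.1   ] [0.3637 0.3167 0.1   ] [0.3759 0.4195 0.1   ] [0.563  0.2934 0.1   ]
bin [0.683  0.1794 0.043 ]
bin [ 0.6842 -0.108   0.043 ]
bin [ 0.5478 -0.1083  0.043 ]
bin [0.546  0.1778 0.043 ]
```

```bash
cat >> h.py <<'E'
from scipy.spatial.transform import Rotation as Ro
def go(p,yaw):
    o=robot.get_obs();R=Ro.from_euler('xyz',o['ee_rot'])
    d=R.inv().apply(np.array(p)-o['tool_pos'])/.04
    D=Ro.from_euler('xyz',[np.pi,0,yaw]);w=(R.inv()*D).as_rotvec()/.1
    print('units shift',d.round(2),'then twist',w.round(2),'| shift after twist',(D.inv().apply(np.array(p)-o['tool_pos'])/.04).round(2),'| pos',o['tool_pos'].round(4),o['ee_rot'].round(3),'w',o['width'].round(4),'F',o['wrist_force'].round(1),'t',o['time'].round(1))
E
python3 -c "
from h import *
go([.450,.067,.405],2.011)"
```

```text
Traceback (most recent call last):
  File "h.py", line 15, in go
    print('units shift',d.round(2),'then twist',w.round(2),'| shift after twist',(D.inv().apply(np.array(p)-o['tool_pos'])/.04).round(2),'| pos',o['tool_pos'].round(4),o['ee_rot'].round(3),'w',o['width'].round(4),'F',o['wrist_force'].round(1),'t',o['time'].round(1))
                                                                                                                                                                                                 ^^^^^^^^^^^^^^^^
AttributeError: 'float' object has no attribute 'round'
```

```bash
sed -i "s/o\['width'\].round(4)/round(float(o['width']),4)/;s/o\['time'\].round(1)/round(float(o['time']),1)/" h.py
python3 -c "
from h import *
go([.450,.067,.405],2.011)"
```

```text
units shift [-1.034e+01 -9.020e+00 -1.000e-02] then twist [ 0.  -0.   8.5] | shift after twist [-1.361e+01  1.810e+00 -1.000e-02] | pos [0.1524 0.5285 0.4047] [3.141 0.    2.861] w 0.094 F [ 0.6 -0.1 -0.6] t 0.8
```

Emit:
play_rows(translation=[[-0.65,-0.56,0],[-0.65,-0.56,0],[-0.65,-0.56,0],[-0.65,-0.56,0],[-0.65,-0.56,0],[-0.65,-0.56,0],[-0.65,-0.56,0],[-0.65,-0.56,0]], twist=[[0,0,0],[0,0,0],[0,0,0],[0,0,0],[0,0,0],[0,0,0],[0,0,0],[0,0,0]], gripper=[0.4,0.4,0.4,0.4,0.4,0.4,0.4,0.4])

```text
time: 1.6
tool_pos: [0.303, 0.2974, 0.4049]
ee_rot: [3.141, 0.0, 2.861]
wrist_force: [0.6, 0.0, -0.0]
width: 0.0658
finger_force: 0.0
```

Emit:
play_rows(translation=[[-0.65,-0.56,0],[-0.65,-0.56,0],[-0.65,-0.56,0],[-0.65,-0.56,0],[-0.65,-0.56,0],[-0.65,-0.56,0],[-0.65,-0.56,0],[-0.65,-0.56,0]], twist=[[0,0,0],[0,0,0],[0,0,0],[0,0,0],[0,0,0],[0,0,0],[0,0,0],[0,0,0]], gripper=[0.4,0.4,0.4,0.4,0.4,0.4,0.4,0.4])

```text
time: 2.4
tool_pos: [0.4533, 0.0675, 0.4049]
ee_rot: [3.141, 0.001, 2.861]
wrist_force: [-0.4, 1.1, 0.0]
width: 0.0658
finger_force: 0.0
```

Emit:
play_rows(translation=[[0,0,0],[0,0,0],[0,0,0],[0,0,0],[0,0,0],[0,0,0],[0,0,0],[0,0,0]], twist=[[0,0,1],[0,0,1],[0,0,1],[0,0,1],[0,0,1],[0,0,1],[0,0,1],[0,0,1]], gripper=[0.4,0.4,0.4,0.4,0.4,0.4,0.4,0.4])

```text
time: 3.2
tool_pos: [0.4528, 0.0688, 0.4048]
ee_rot: [3.141, 0.0, 2.057]
wrist_force: [-0.0, 0.5, 0.8]
width: 0.0661
finger_force: 0.0
```

Emit:
play_rows(translation=[[0,0,0],[0,0,0],[0,0,0]], twist=[[0,0,0.5],[0,0,0],[0,0,0]], gripper=[0.4,0.4,0.4])

```text
time: 3.5
tool_pos: [0.4528, 0.0688, 0.4047]
ee_rot: [3.141, -0.0, 2.012]
wrist_force: [-0.2, -0.5, -0.5]
width: 0.0656
finger_force: 0.0
```

```bash
python3 -c "
from h import *
go([.450,.067,.32],2.011)
snap('scene','s1.png')"
```

```text
units shift [-0.01 -0.08  2.12] then twist [ 0.   -0.    0.01] | shift after twist [-0.01 -0.08  2.12] | pos [0.4528 0.0688 0.4047] [ 3.141 -0.     2.012] w 0.0656 F [-0.2 -0.5 -0.5] t 3.5
```

View pics/s1.png

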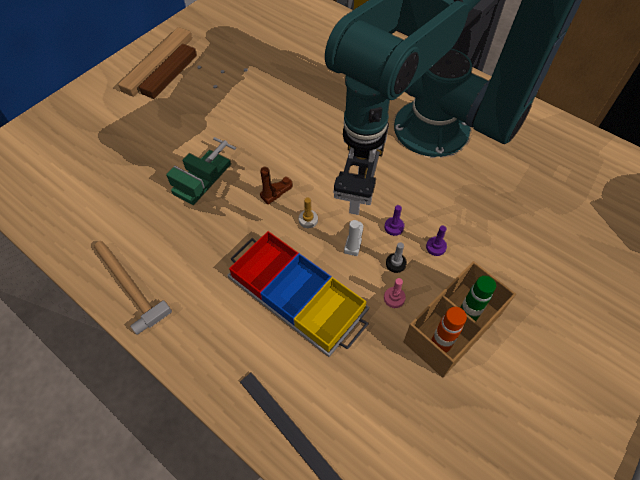

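The gripper hangs directly over the post at (354,225) and the scene is undisturbed, so I'll descend and grip.

Emit:
play_rows(translation=[[0,-0.08,0.6],[0,0,0.6],[0,0,0.5],[0,0,0.5],[0,0,0.5],[0,0,0.4],[0,0,0.27],[0,0,0]], twist=[[0,0,0],[0,0,0],[0,0,0],[0,0,0],[0,0,0],[0,0,0],[0,0,0],[0,0,0]], gripper=[0.4,0.4,0.4,0.4,0.4,0.4,0.4,0.4])

```text
time: 4.35
tool_pos: [0.4494, 0.0675, 0.2683]
ee_rot: [-3.138, -0.002, 2.011]
wrist_force: [1.2, 0.3, 0.6]
width: 0.0659
finger_force: 0.0
```

Emit:
play_rows(translation=[[0,0,0],[0,0,0],[0,0,0],[0,0,0],[0,0,0],[0,0,0],[0,0,0],[0,0,0]], twist=[[0,0,0],[0,0,0],[0,0,0],[0,0,0],[0,0,0],[0,0,0],[0,0,0],[0,0,0]], gripper=[0,-0.3,-0.6,-1,-1,-1,-1,-1])

```text
time: 5.15
tool_pos: [0.4502, 0.0675, 0.2702]
ee_rot: [3.14, 0.0, 2.011]
wrist_force: [1.1, 0.8, 0.7]
width: 0.0208
finger_force: 30.0
```

Emit:
play_rows(translation=[[0,0,-0.2],[0,0,-0.4],[0,0,-0.5],[0,0,-0.5],[0,0,-0.4],[0,0,0],[0,0,0]], twist=[[0,0,0],[0,0,0],[0,0,0],[0,0,0],[0,0,0],[0,0,0],[0,0,0]], gripper=[-1,-1,-1,-1,-1,-1,-1])

```text
time: 5.85
tool_pos: [0.4496, 0.0674, 0.3491]
ee_rot: [-3.14, -0.001, 2.011]
wrist_force: [0.3, 0.3, -4.5]
width: 0.0214
finger_force: 30.0
```

```bash
python3 -c "
from h import *
go([.648,.037,.36],np.pi/2)
im=snap('scene','s2.png');cv2.imwrite('pics/s2c.png',cv2.resize(im[150:350,220:420,::-1],None,fx=3,fy=3))"
```

```text
units shift [-2.8   4.16 -0.28] then twist [-0.02 -0.    4.4 ] | shift after twist [-0.76  4.96 -0.27] | pos [0.4496 0.0674 0.3491] [-3.140e+00 -1.000e-03  2.011e+00] w 0.0214 F [ 0.3  0.3 -4.5] t 5.8
```

View pics/s2c.png

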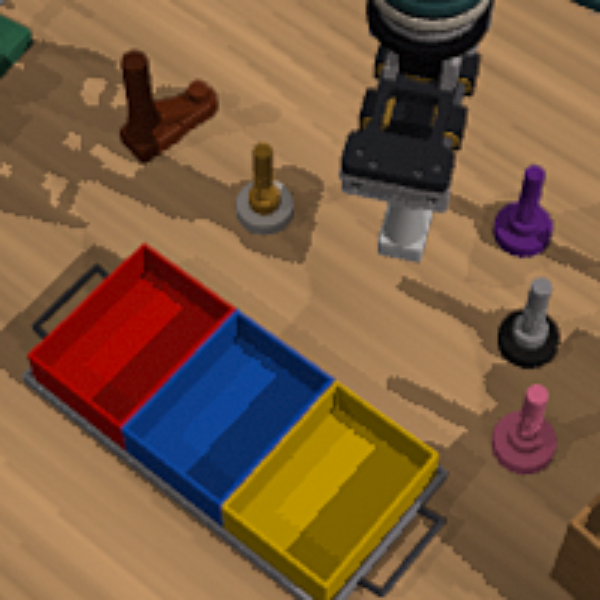

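The leg is held upright at crop (405,220), clear of everything. I'll turn it into line with the bin and carry it over.

Emit:
play_rows(translation=[[0,0,-0.3],[0,0,0],[0,0,0],[0,0,0],[0,0,0],[0,0,0],[0,0,0],[0,0,0]], twist=[[0,0,0],[0,0,0.5],[0,0,0.7],[0,0,0.8],[0,0,0.8],[0,0,0.8],[0,0,0.5],[0,0,0.3]], gripper=[-1,-1,-1,-1,-1,-1,-1,-1])

```text
time: 6.7
tool_pos: [0.4498, 0.0674, 0.3617]
ee_rot: [-3.14, 0.0, 1.569]
wrist_force: [0.4, -0.5, -3.8]
width: 0.021
finger_force: 30.0
```

Emit:
play_rows(translation=[[0,0.2,0],[-0.1,0.5,0],[-0.1,0.7,0],[-0.1,0.8,0],[-0.1,0.8,0],[-0.1,0.8,0],[-0.1,0.7,0],[-0.16,0.51,0]], twist=[[0,0,0],[0,0,0],[0,0,0],[0,0,0],[0,0,0],[0,0,0],[0,0,0],[0,0,0]], gripper=[-1,-1,-1,-1,-1,-1,-1,-1])

```text
time: 7.5
tool_pos: [0.6525, 0.0369, 0.3605]
ee_rot: [-3.141, -0.0, 1.572]
wrist_force: [-0.3, -0.6, -3.4]
width: 0.0208
finger_force: 30.0
```

Emit:
play_rows(translation=[[0,0,0],[0,0,0],[0,0,0]], twist=[[0,0,0],[0,0,0],[0,0,0]], gripper=[-1,-1,-1])

```text
time: 7.8
tool_pos: [0.65, 0.0373, 0.3615]
ee_rot: [-3.14, -0.0, 1.571]
wrist_force: [0.3, -1.1, -2.6]
width: 0.0208
finger_force: 30.0
```

```bash
python3 -c "
from h import *
go([.650,.037,.276],np.pi/2)
im=snap('top','t2.png')
im=snap('scene','s3.png');cv2.imwrite('pics/s3c.png',cv2.resize(im[150:350,200:400,::-1],None,fx=3,fy=3))"
```

```text
units shift [-0.01  0.    2.14] then twist [-0.01 -0.    0.  ] | shift after twist [-0.01  0.    2.14] | pos [0.65   0.0373 0.3615] [-3.14  -0.     1.571] w 0.0208 F [ 0.3 -1.1 -2.6] t 7.8
```

View pics/s3c.png

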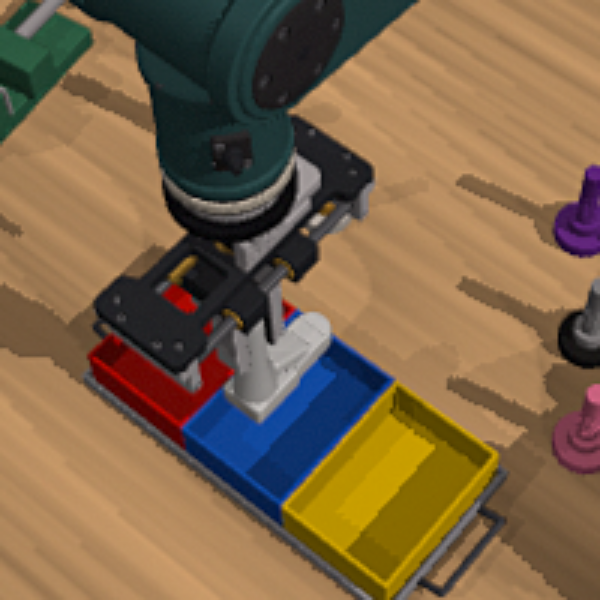

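The leg hangs upright over the blue bin, toe towards the robot at crop (310,330). I'll lower it, slowly at the end.

Emit:
play_rows(translation=[[0,0,0.3],[0,0,0.4],[0,0,0.4],[0,0,0.35],[0,0,0.25],[0,0,0.15],[0,0,0.1],[0,0,0]], twist=[[0,0,0],[0,0,0],[0,0,0],[0,0,0],[0,0,0],[0,0,0],[0,0,0],[0,0,0]], gripper=[-1,-1,-1,-1,-1,-1,-1,-1])

```text
time: 8.7
tool_pos: [0.6503, 0.037, 0.2835]
ee_rot: [-3.141, -0.0, 1.571]
wrist_force: [0.4, 0.0, -3.8]
width: 0.021
finger_force: 30.0
```

Emit:
play_rows(translation=[[0,0,0.04],[0,0,0.04],[0,0,0.03],[0,0,0.03],[0,0,0]], twist=[[0,0,0],[0,0,0],[0,0,0],[0,0,0],[0,0,0]], gripper=[-1,-1,-1,-1,-1])

```text
time: 9.2
tool_pos: [0.6503, 0.0371, 0.2781]
ee_rot: [-3.141, -0.0, 1.571]
wrist_force: [0.2, -0.3, -4.1]
width: 0.021
finger_force: 30.0
```

Emit:
play_rows(translation=[[0,0,0.02],[0,0,0.02],[0,0,0.01],[0,0,0]], twist=[[0,0,0],[0,0,0],[0,0,0],[0,0,0]], gripper=[-1,-1,-1,-1])

```text
time: 9.6
tool_pos: [0.6503, 0.0371, 0.2763]
ee_rot: [-3.142, -0.0, 1.571]
wrist_force: [-0.2, 0.5, -3.5]
width: 0.0208
finger_force: 30.0
```

Emit:
play_rows(translation=[[0,0,0.02],[0,0,0.02],[0,0,0]], twist=[[0,0,0],[0,0,0],[0,0,0]], gripper=[-1,-1,-1])

```text
time: 9.9
tool_pos: [0.6503, 0.0371, 0.2762]
ee_rot: [3.141, 0.0, 1.571]
wrist_force: [-2.9, -0.4, 4.2]
width: 0.0209
finger_force: 30.0
```

The force has reversed, so the leg is on the bin floor. I'll release and rise.

Emit:
play_rows(translation=[[0,0,0],[0,0,0],[0,0,0],[0,0,0],[0,0,0],[0,0,0]], twist=[[0,0,0],[0,0,0],[0,0,0],[0,0,0],[0,0,0],[0,0,0]], gripper=[-0.4,-0.2,0,0.2,0.2,0.2])

```text
time: 10.5
tool_pos: [0.6504, 0.0371, 0.2745]
ee_rot: [-3.142, -0.0, 1.571]
wrist_force: [0.4, 0.0, 0.3]
width: 0.0561
finger_force: 0.0
```

Emit:
play_rows(translation=[[0,0,-0.2],[0,0,-0.3],[0,0,-0.5],[0,0,-0.7],[0,0,-0.8],[0,0,-0.5],[0,0,0],[0,0,0]], twist=[[0,0,0],[0,0,0],[0,0,0],[0,0,0],[0,0,0],[0,0,0],[0,0,0],[0,0,0]], gripper=[0.2,0.2,0.2,0.2,0.2,0.2,0.2,0.2])

```text
time: 11.3
tool_pos: [0.6502, 0.0371, 0.3955]
ee_rot: [3.14, -0.0, 1.571]
wrist_force: [0.2, 0.2, -0.7]
width: 0.0566
finger_force: 0.0
```

```bash
python3 -c "
from h import *
go([.4185,.167,.25],np.pi/2)"
```

```text
units shift [ 3.25 -5.8   3.63] then twist [ 0.02 -0.    0.  ] | shift after twist [ 3.25 -5.79  3.64] | pos [0.6502 0.0371 0.3955] [ 3.14  -0.     1.571] w 0.0566 F [ 0.2  0.2 -0.7] t 11.3
```

Emit:
play_rows(translation=[[0.3,-0.5,0],[0.45,-0.8,0],[0.45,-0.8,0],[0.45,-0.8,0],[0.45,-0.8,0],[0.45,-0.8,0],[0.4,-0.8,0],[0.3,-0.5,0]], twist=[[0,0,0],[0,0,0],[0,0,0],[0,0,0],[0,0,0],[0,0,0],[0,0,0],[0,0,0]], gripper=[0.2,0.2,0.2,0.2,0.2,0.2,0.2,0.2])

```text
time: 12.1
tool_pos: [0.416, 0.1677, 0.3926]
ee_rot: [-3.138, 0.001, 1.572]
wrist_force: [1.0, -0.5, -0.3]
width: 0.0564
finger_force: 0.0
```

Emit:
play_rows(translation=[[0,0,0.4],[0,0,0.6],[0,0,0.6],[0,0,0],[0,0,0]], twist=[[0,0,0],[0,0,0],[0,0,0],[0,0,0],[0,0,0]], gripper=[0.2,0.2,0.2,0.2,0.2])

```text
time: 12.6
tool_pos: [0.418, 0.167, 0.3295]
ee_rot: [-3.138, 0.001, 1.571]
wrist_force: [0.7, 0.6, 1.0]
width: 0.0564
finger_force: 0.0
```

```bash
python3 -c "
from h import *
go([.4185,.167,.252],np.pi/2)
im=snap('scene','s4.png');cv2.imwrite('pics/s4c.png',cv2.resize(im[170:350,240:440,::-1],None,fx=3,fy=3))"
```

```text
units shift [0.   0.02 1.94] then twist [-0.03  0.01  0.  ] | shift after twist [0.   0.01 1.94] | pos [0.418  0.167  0.3295] [-3.138e+00  1.000e-03  1.571e+00] w 0.0564 F [0.7 0.6 1. ] t 12.6
```

View pics/s4c.png

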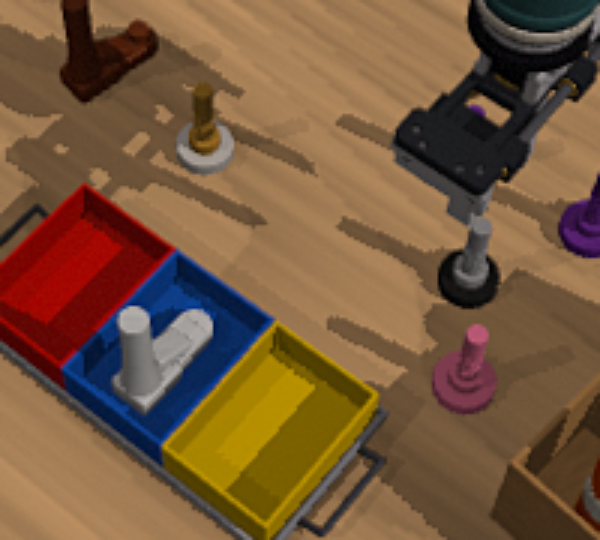

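The leg stands flat in the blue bin, and the gripper is right above the black foot's stud at crop (478,225).

Emit:
play_rows(translation=[[0,0,0.4],[0,0,0.5],[0,0,0.4],[0,0,0.3],[0,0,0.2],[0,0,0.13],[0,0,0],[0,0,0]], twist=[[0,0,0],[0,0,0],[0,0,0],[0,0,0],[0,0,0],[0,0,0],[0,0,0],[0,0,0]], gripper=[0.2,0.2,0.2,0.2,0.2,0.2,0.2,0.2])

```text
time: 13.45
tool_pos: [0.4186, 0.1671, 0.2541]
ee_rot: [3.14, -0.0, 1.571]
wrist_force: [0.4, -0.7, -0.0]
width: 0.0564
finger_force: 0.0
```

Emit:
play_rows(translation=[[0,0,0],[0,0,0],[0,0,0],[0,0,0],[0,0,0],[0,0,0],[0,0,0],[0,0,0]], twist=[[0,0,0],[0,0,0],[0,0,0],[0,0,0],[0,0,0],[0,0,0],[0,0,0],[0,0,0]], gripper=[0,-0.3,-0.6,-1,-1,-1,-1,-1])

```text
time: 14.25
tool_pos: [0.4183, 0.1671, 0.2534]
ee_rot: [3.142, -0.0, 1.571]
wrist_force: [-0.1, -0.3, -0.4]
width: 0.0158
finger_force: 30.0
```

Emit:
play_rows(translation=[[0,0,-0.2],[0,0,-0.4],[0,0,-0.6],[0,0,-0.7],[0,0,-0.6],[0,0,-0.5],[0,0,0],[0,0,0]], twist=[[0,0,0],[0,0,0],[0,0,0],[0,0,0],[0,0,0],[0,0,0],[0,0,0],[0,0,0]], gripper=[-1,-1,-1,-1,-1,-1,-1,-1])

```text
time: 15.05
tool_pos: [0.4182, 0.167, 0.3733]
ee_rot: [3.142, -0.0, 1.571]
wrist_force: [-0.1, 0.1, -2.7]
width: 0.0156
finger_force: 30.0
```

```bash
python3 -c "
from h import *
go([.620,.134,.26],np.pi/2)"
```

```text
units shift [-0.83  5.05  2.83] then twist [ 0. -0.  0.] | shift after twist [-0.83  5.05  2.83] | pos [0.4182 0.167  0.3733] [ 3.142 -0.     1.571] w 0.0156 F [-0.1  0.1 -2.7] t 15.1
```

Emit:
play_rows(translation=[[0,0.2,0],[-0.1,0.5,0],[-0.15,0.8,0],[-0.15,0.8,0],[-0.15,0.9,0],[-0.15,0.9,0],[-0.13,0.6,0],[0,0.35,0]], twist=[[0,0,0],[0,0,0],[0,0,0],[0,0,0],[0,0,0],[0,0,0],[0,0,0],[0,0,0]], gripper=[-1,-1,-1,-1,-1,-1,-1,-1])

```text
time: 15.85
tool_pos: [0.6225, 0.1327, 0.37]
ee_rot: [-3.138, 0.001, 1.569]
wrist_force: [-0.3, -0.0, -1.0]
width: 0.0154
finger_force: 30.0
```

Emit:
play_rows(translation=[[0,0,0],[0,0,0.3],[0,0,0.5],[0,0,0.6],[0,0,0.5],[0,0,0.4],[0,0,0.2],[0,0,0]], twist=[[0,0,0],[0,0,0],[0,0,0],[0,0,0],[0,0,0],[0,0,0],[0,0,0],[0,0,0]], gripper=[-1,-1,-1,-1,-1,-1,-1,-1])

```text
time: 16.65
tool_pos: [0.6195, 0.1339, 0.2716]
ee_rot: [-3.138, 0.0, 1.571]
wrist_force: [0.3, -0.2, -2.2]
width: 0.0153
finger_force: 30.0
```

Emit:
play_rows(translation=[[0,0,0.05],[0,0,0.05],[0,0,0.04],[0,0,0.03],[0,0,0]], twist=[[0,0,0],[0,0,0],[0,0,0],[0,0,0],[0,0,0]], gripper=[-1,-1,-1,-1,-1])

```text
time: 17.15
tool_pos: [0.6203, 0.1338, 0.2667]
ee_rot: [3.141, -0.0, 1.571]
wrist_force: [0.5, 1.0, -2.1]
width: 0.0153
finger_force: 30.0
```

Emit:
play_rows(translation=[[0,0,0.05],[0,0,0.03],[0,0,0.03],[0,0,0.02],[0,0,0.02],[0,0,0]], twist=[[0,0,0],[0,0,0],[0,0,0],[0,0,0],[0,0,0],[0,0,0]], gripper=[-1,-1,-1,-1,-1,-1])

```text
time: 17.75
tool_pos: [0.6203, 0.1338, 0.2605]
ee_rot: [-3.141, -0.0, 1.571]
wrist_force: [0.2, 0.5, -0.6]
width: 0.0153
finger_force: 30.0
```

Emit:
play_rows(translation=[[0,0,0.02],[0,0,0]], twist=[[0,0,0],[0,0,0]], gripper=[-1,-1])

```text
time: 17.95
tool_pos: [0.6203, 0.1339, 0.2598]
ee_rot: [-3.141, -0.0, 1.571]
wrist_force: [1.2, -0.2, -1.6]
width: 0.0155
finger_force: 30.0
```

Emit:
play_rows(translation=[[0,0,0.02],[0,0,0.01],[0,0,0]], twist=[[0,0,0],[0,0,0],[0,0,0]], gripper=[-1,-1,-1])

```text
time: 18.25
tool_pos: [0.6204, 0.1339, 0.2594]
ee_rot: [3.141, -0.0, 1.571]
wrist_force: [-0.3, -0.2, 1.8]
width: 0.0157
finger_force: 30.0
```

Emit:
play_rows(translation=[[0,0,0],[0,0,0],[0,0,0],[0,0,0],[0,0,0]], twist=[[0,0,0],[0,0,0],[0,0,0],[0,0,0],[0,0,0]], gripper=[-0.5,-0.3,0,0.2,0.2])

```text
time: 18.75
tool_pos: [0.6203, 0.1339, 0.2586]
ee_rot: [-3.142, -0.0, 1.571]
wrist_force: [-0.6, -0.4, 0.1]
width: 0.0517
finger_force: 0.0
```

Emit:
play_rows(translation=[[0,0,-0.2],[0,0,-0.4],[0,0,-0.7],[0,0,-0.8],[0,0,-0.8],[0,0,-0.8],[0,0,-0.3],[0,0,0]], twist=[[0,0,0],[0,0,0],[0,0,0],[0,0,0],[0,0,0],[0,0,0],[0,0,0],[0,0,0]], gripper=[0.2,0.2,0.2,0.3,0.4,0.4,0.4,0.4])

```text
time: 19.55
tool_pos: [0.6203, 0.1339, 0.4226]
ee_rot: [3.135, -0.001, 1.571]
wrist_force: [-0.2, 0.5, -0.1]
width: 0.0657
finger_force: 0.0
```

```bash
python3 -c "
from h import *
go([.426,.364,.317],np.pi/2)"
```

```text
units shift [ 5.75 -4.87  2.61] then twist [ 0.07 -0.01  0.  ] | shift after twist [ 5.75 -4.86  2.64] | pos [0.6203 0.1339 0.4226] [ 3.135e+00 -1.000e-03  1.571e+00] w 0.0657 F [-0.2  0.5 -0.1] t 19.6
```

Emit:
play_rows(translation=[[0.4,-0.35,0],[0.8,-0.7,0],[0.8,-0.7,0],[0.85,-0.7,0],[0.85,-0.7,0],[0.85,-0.7,0],[0.8,-0.67,0],[0.4,-0.35,0]], twist=[[0,0,0],[0,0,0],[0,0,0],[0,0,0],[0,0,0],[0,0,0],[0,0,0],[0,0,0]], gripper=[0.4,0.4,0.4,0.4,0.4,0.4,0.4,0.4])

```text
time: 20.35
tool_pos: [0.4217, 0.3664, 0.4159]
ee_rot: [-3.136, 0.002, 1.575]
wrist_force: [0.2, 0.9, -1.1]
width: 0.0661
finger_force: 0.0
```

Emit:
play_rows(translation=[[0,0,0],[0,0,0.3],[0,0,0.3],[0,0,0],[0,0,0]], twist=[[0,0,0],[0,0,0],[0,0,0],[0,0,0],[0,0,0]], gripper=[0.4,0.4,0.4,0.4,0.4])

```text
time: 20.85
tool_pos: [0.4261, 0.363, 0.3933]
ee_rot: [-3.14, 0.001, 1.569]
wrist_force: [0.5, -0.4, -0.3]
width: 0.0659
finger_force: 0.0
```

```bash
python3 -c "
from h import *
go([.426,.364,.317],np.pi/2)
im=snap('scene','s5.png');a=cv2.resize(im[170:370,330:530,::-1],(400,400));b=cv2.resize(im[200:400,240:440,::-1],(400,400))
cv2.imwrite('pics/s5c.png',np.hstack([a,b]))"
```

```text
units shift [0.03 0.   1.91] then twist [-0.02  0.01 -0.02] | shift after twist [ 0.02 -0.    1.91] | pos [0.4261 0.363  0.3933] [-3.140e+00  1.000e-03  1.569e+00] w 0.0659 F [ 0.5 -0.4 -0.3] t 20.9
```

View pics/s5c.png

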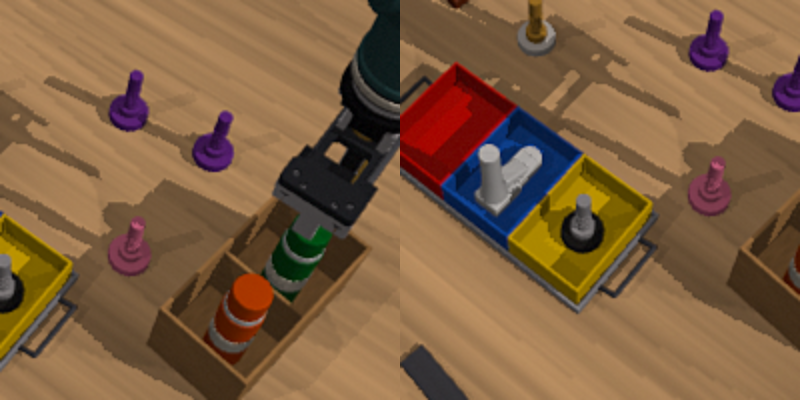

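Foot and leg both stand well in their bins, at crop (580,225) and (490,180). The gripper is over the green can at (305,240), so I'll descend.

Emit:
play_rows(translation=[[0.02,0,0.3],[0,0,0.4],[0,0,0.4],[0,0,0.35],[0,0,0.25],[0,0,0.2],[0,0,0],[0,0,0]], twist=[[0,0,0],[0,0,0],[0,0,0],[0,0,0],[0,0,0],[0,0,0],[0,0,0],[0,0,0]], gripper=[0.4,0.4,0.4,0.4,0.4,0.4,0.4,0.4])

```text
time: 21.7
tool_pos: [0.4256, 0.3648, 0.319]
ee_rot: [3.141, -0.001, 1.571]
wrist_force: [-1.1, 0.4, 1.5]
width: 0.0659
finger_force: 0.0
```

Emit:
play_rows(translation=[[0,0,0],[0,0,0],[0,0,0],[0,0,0],[0,0,0],[0,0,0],[0,0,0],[0,0,0]], twist=[[0,0,0],[0,0,0],[0,0,0],[0,0,0],[0,0,0],[0,0,0],[0,0,0],[0,0,0]], gripper=[0.2,0,-0.2,-0.4,-0.7,-1,-1,-1])

```text
time: 22.5
tool_pos: [0.4256, 0.3647, 0.3191]
ee_rot: [3.141, -0.001, 1.571]
wrist_force: [-0.4, -0.3, 2.7]
width: 0.0387
finger_force: 30.0
```

Emit:
play_rows(translation=[[0,0,-0.2],[0,0,-0.4],[0,0,-0.6],[0,0,-0.7],[0,0,-0.7],[0,0,-0.7],[0,0,-0.7],[0,0,-0.4]], twist=[[0,0,0],[0,0,0],[0,0,0],[0,0,0],[0,0,0],[0,0,0],[0,0,0],[0,0,0]], gripper=[-1,-1,-1,-1,-1,-1,-1,-1])

```text
time: 23.3
tool_pos: [0.4252, 0.3645, 0.4974]
ee_rot: [3.139, -0.002, 1.571]
wrist_force: [-0.2, 1.0, -1.3]
width: 0.0387
finger_force: 30.0
```

Emit:
play_rows(translation=[[0,0,0],[0,0,0]], twist=[[0,0,0],[0,0,0]], gripper=[-1,-1])

```text
time: 23.5
tool_pos: [0.4255, 0.3647, 0.494]
ee_rot: [-3.141, 0.001, 1.571]
wrist_force: [0.1, 0.1, -2.0]
width: 0.0383
finger_force: 30.0
```

```bash
python3 -c "
from h import *
go([.620,-.060,.45],np.pi/2)"
```

```text
units shift [-10.62   4.86   1.1 ] then twist [-0.01  0.01  0.  ] | shift after twist [-10.62   4.86   1.1 ] | pos [0.4255 0.3647 0.494 ] [-3.141e+00  1.000e-03  1.571e+00] w 0.0383 F [ 0.1  0.1 -2. ] t 23.5
```

Emit:
play_rows(translation=[[-0.3,0.1,0],[-0.6,0.3,0],[-0.75,0.35,0],[-0.75,0.35,0],[-0.75,0.35,0],[-0.75,0.35,0],[-0.75,0.35,0],[-0.75,0.35,0]], twist=[[0,0,0],[0,0,0],[0,0,0],[0,0,0],[0,0,0],[0,0,0],[0,0,0],[0,0,0]], gripper=[-1,-1,-1,-1,-1,-1,-1,-1])

```text
time: 24.3
tool_pos: [0.5259, 0.1465, 0.4928]
ee_rot: [-3.138, 0.001, 1.57]
wrist_force: [0.0, 0.2, -0.8]
width: 0.0382
finger_force: 30.0
```

Emit:
play_rows(translation=[[-0.8,0.35,0],[-0.8,0.35,0],[-0.8,0.35,0],[-0.8,0.35,0],[-0.8,0.35,0],[-0.6,0.3,0],[-0.4,0.2,0],[-0.22,0.11,0]], twist=[[0,0,0],[0,0,0],[0,0,0],[0,0,0],[0,0,0],[0,0,0],[0,0,0],[0,0,0]], gripper=[-1,-1,-1,-1,-1,-1,-1,-1])

```text
time: 25.1
tool_pos: [0.6203, -0.062, 0.4929]
ee_rot: [-3.138, -0.001, 1.569]
wrist_force: [0.3, -0.7, -0.7]
width: 0.0388
finger_force: 30.0
```

Emit:
play_rows(translation=[[0,0,0],[0,0,0],[0,0,0]], twist=[[0,0,0],[0,0,0],[0,0,0]], gripper=[-1,-1,-1])

```text
time: 25.4
tool_pos: [0.6196, -0.059, 0.4951]
ee_rot: [3.141, -0.0, 1.572]
wrist_force: [0.1, 0.3, -1.4]
width: 0.0383
finger_force: 30.0
```

```bash
python3 -c "
from h import *
go([.620,-.060,.321],np.pi/2)
im=snap('scene','s6.png');cv2.imwrite('pics/s6c.png',cv2.resize(im[110:330,180:400,::-1],(600,600)))"
```

```text
units shift [-0.03  0.01  4.35] then twist [ 0.   -0.    0.02] | shift after twist [-0.03  0.01  4.35] | pos [ 0.6196 -0.059   0.4951] [ 3.141 -0.     1.572] w 0.0383 F [ 0.1  0.3 -1.4] t 25.4
```

View pics/s6c.png

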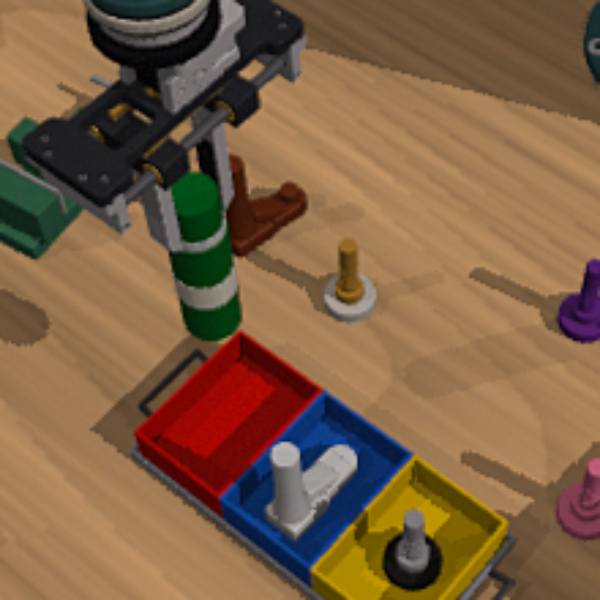

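The can is held upright above the red bin at crop (205,255). I'll lower it in.

Emit:
play_rows(translation=[[0,0,0.3],[0,0,0.6],[0,0,0.7],[0,0,0.7],[0,0,0.7],[0,0,0.5],[0,0,0.3],[0,0,0.2]], twist=[[0,0,0],[0,0,0],[0,0,0],[0,0,0],[0,0,0],[0,0,0],[0,0,0],[0,0,0]], gripper=[-1,-1,-1,-1,-1,-1,-1,-1])

```text
time: 26.25
tool_pos: [0.6195, -0.0597, 0.333]
ee_rot: [-3.14, -0.0, 1.571]
wrist_force: [0.6, -0.6, -1.5]
width: 0.0386
finger_force: 30.0
```

Emit:
play_rows(translation=[[0,0,0],[0,0,0.05],[0,0,0.05],[0,0,0.05],[0,0,0.04],[0,0,0]], twist=[[0,0,0],[0,0,0],[0,0,0],[0,0,0],[0,0,0],[0,0,0]], gripper=[-1,-1,-1,-1,-1,-1])

```text
time: 26.85
tool_pos: [0.6199, -0.0602, 0.327]
ee_rot: [-3.142, -0.0, 1.571]
wrist_force: [0.5, -0.5, -0.9]
width: 0.0386
finger_force: 30.0
```

Emit:
play_rows(translation=[[0,0,0.03],[0,0,0.03],[0,0,0.02],[0,0,0]], twist=[[0,0,0],[0,0,0],[0,0,0],[0,0,0]], gripper=[-1,-1,-1,-1])

```text
time: 27.25
tool_pos: [0.6199, -0.0601, 0.3236]
ee_rot: [-3.141, -0.0, 1.571]
wrist_force: [0.2, 0.6, -2.1]
width: 0.0387
finger_force: 30.0
```

Emit:
play_rows(translation=[[0,0,0.02],[0,0,0.02],[0,0,0.02],[0,0,0]], twist=[[0,0,0],[0,0,0],[0,0,0],[0,0,0]], gripper=[-1,-1,-1,-1])

```text
time: 27.65
tool_pos: [0.6199, -0.0601, 0.3213]
ee_rot: [-3.141, -0.0, 1.571]
wrist_force: [-0.4, -0.4, -2.0]
width: 0.0385
finger_force: 30.0
```

Emit:
play_rows(translation=[[0,0,0.02],[0,0,0]], twist=[[0,0,0],[0,0,0]], gripper=[-1,-1])

```text
time: 27.85
tool_pos: [0.6199, -0.0601, 0.3211]
ee_rot: [3.141, -0.0, 1.571]
wrist_force: [-0.2, 0.2, 0.7]
width: 0.0384
finger_force: 30.0
```

Emit:
play_rows(translation=[[0,0,0.01],[0,0,0]], twist=[[0,0,0],[0,0,0]], gripper=[-1,-1])

```text
time: 28.05
tool_pos: [0.6199, -0.0601, 0.3211]
ee_rot: [3.141, 0.0, 1.571]
wrist_force: [-1.0, -0.3, 3.0]
width: 0.0383
finger_force: 30.0
```

Emit:
play_rows(translation=[[0,0,0],[0,0,0],[0,0,0],[0,0,0],[0,0,0]], twist=[[0,0,0],[0,0,0],[0,0,0],[0,0,0],[0,0,0]], gripper=[-0.1,0.1,0.3,0.4,0.4])

```text
time: 28.55
tool_pos: [0.6199, -0.0601, 0.3201]
ee_rot: [-3.142, -0.0, 1.571]
wrist_force: [-0.1, -0.8, -0.4]
width: 0.0659
finger_force: 0.0
```

Emit:
play_rows(translation=[[0,0,-0.2],[0,0,-0.4],[0,0,-0.6],[0,0,-0.6],[0,0,-0.6],[0,0,-0.4],[0,0,0],[0,0,0]], twist=[[0,0,0],[0,0,0],[0,0,0],[0,0,0],[0,0,0],[0,0,0],[0,0,0],[0,0,0]], gripper=[0.4,0.4,0.4,0.4,0.4,0.4,0.4,0.4])

```text
time: 29.35
tool_pos: [0.6199, -0.0601, 0.4325]
ee_rot: [3.141, 0.0, 1.571]
wrist_force: [1.1, -0.8, -1.4]
width: 0.0657
finger_force: 0.0
```

```bash
python3 -c "
from h import *
im=snap('scene','s7.png');cv2.imwrite('pics/s7c.png',cv2.resize(im[110:380,180:520,::-1],(755,600)))"
```

```text
(no output)
```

View pics/s7c.png

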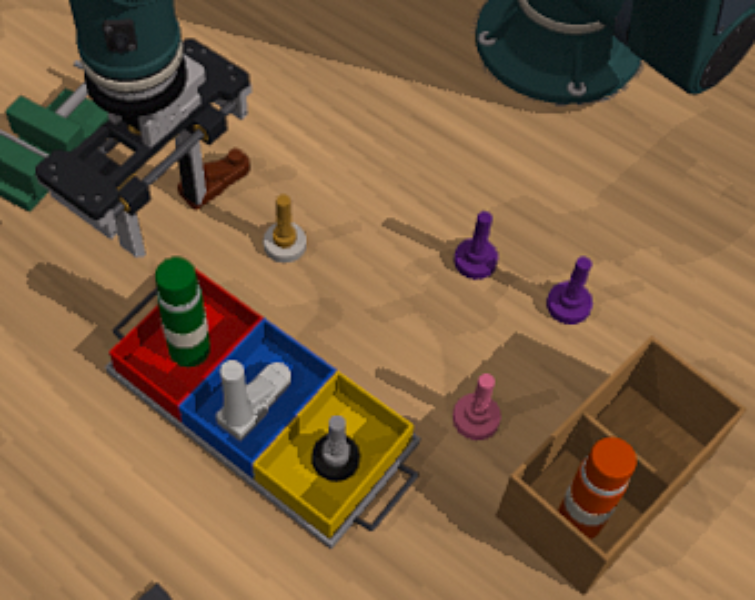

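The can at (182,315), the leg at (240,395) and the foot at (337,450) all stand upright in their bins. The look-alikes haven't moved and the gripper is clear.

```bash
python3 -c "
from h import *
print(robot.close_job())"
```

```text
the job is handed in; nothing more can be done
None
```

The job is handed in: the bright leg is in the blue bin, the black foot in the yellow and the green can in the red, all upright in the last picture, with the look-alikes left where they stood, at about 29 s; the judge returned no verdict.

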